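Put the short sockets back in their tray

TASK

Put the four short wrench sockets back into the blue socket tray, each standing upright, mouth up, in the pocket made for its size: the largest socket in the largest pocket and so on down to the smallest. The deep socket, the big nut, the bearing and the ratchet do not belong in this tray: leave them where they are.

Things in the scene. Friction and masses are not known exactly. Their poses are not given: they have to be found in the camera images.
- socket52: The largest of the four short sockets: bright steel, upright on the 3 mm bench mat (mat top z = 3 mm), hexagon mouth (38 mm across flats) up. Diameter 52 mm, 50 mm tall; the lower 18 mm is 48 mm in diameter. Yaw is of no matter. Loose, 300 g give or take 30 %. Origin: centre of its underside; z up along its axis.
- socket44: The second largest of the four short sockets: bright steel, upright on the 3 mm bench mat (mat top z = 3 mm), hexagon mouth (32 mm across flats) up. Diameter 44 mm, 46 mm tall; the lower 16 mm is 40 mm in diameter. Yaw is of no matter. Loose, 210 g give or take 30 %. Origin: centre of its underside; z up along its axis.
- socket36: The second smallest of the four short sockets: bright steel, upright on the 3 mm bench mat (mat top z = 3 mm), hexagon mouth (26 mm across flats) up. Diameter 36 mm, 42 mm tall; the lower 15 mm is 32 mm in diameter. Yaw is of no matter. Loose, 140 g give or take 30 %. Origin: centre of its underside; z up along its axis.
- socket28: The smallest of the four short sockets: bright steel, upright on the 3 mm bench mat (mat top z = 3 mm), hexagon mouth (20 mm across flats) up. Diameter 28 mm, 38 mm tall; the lower 13 mm is 24 mm in diameter. Yaw is of no matter. Loose, 80 g give or take 30 %. Origin: centre of its underside; z up along its axis.
- socket_tray: Blue tray, fixed, 170 x 170 mm, top face 18 mm high (lips 19.5; low tab at -x), at the mat's left or right, at any yaw. Origin: centre of underside; z up. Four round pockets 14 mm deep, black floors 4 mm above the origin; centres x, y in the tray frame, mm: (40, 40) diameter 66 for the 52 mm socket; (40, -40) 58 for the 44; (-40, -40) 50 for the 36; (-40, 40) 42 for the 28.
- deep_socket: Deep socket, a look-alike that is not part of the set: bright steel like the others, 36 mm in diameter but 78 mm tall, standing upright. Stays where it is. Loose, 240 g. Origin: centre of its underside.
- hex_nut: Large bright steel hexagon nut lying flat, a look-alike: 46 mm across flats, 24 mm high, round threaded hole 29 mm. Stays where it is. Loose, 220 g. Origin: centre of its underside.
- bearing: Ball bearing lying flat, a look-alike: 52 mm outer diameter, 25 mm bore, 15 mm high, steel rings with a black seal between. Stays where it is. Loose, 130 g. Origin: centre of its underside.
- ratchet: Ratchet handle lying on the mat on the other side of the mat from the tray: 250 mm long, steel head (42 mm across, 36 mm high with its square drive stub pointing up) at +x, black grip (26 mm wide, 25 mm high) at -x. Stays where it is. Loose, 450 g. Origin: underside, near the middle of its length (head centre at x = +115 mm).
Mind the look-alikes: they are no part of the job. What is shaped like the socket28 but purple is not meant. What is shaped like the socket52 but purple is not meant.

How it is judged:
By the outcome, as a careful person would: the job done as asked, in the order asked, and still so for the second after the job is handed in, with the robot touching nothing.
It also fails if it takes over 96 s, if anything falls off the work surface, if the arm or the gripper's body presses on something with over 40 N, if the wrist force passes 120 N, or if a joint passes its speed limit or range.

ROBOT

A 7-joint arm with a two-finger parallel gripper is mounted at the origin on the work surface. World frame = base frame: x ahead of the robot, y to its left, z up, the work surface at z = 0. Lengths are in m, angles in rad, forces in N, time in s.
With the tool pointing down it reaches from about 0.4 to 0.875 m from the base axis. Payload 19.3 kg.
Tool frame: the origin (TCP) lies at the very end of the fingers, on their centre line; the grasp point (between the pads) lies 19 mm behind it; z points along the fingers, y is the line along which they close (so a half turn about z gives the same grasp; the last joint's range is limited). The gripper opens to 85 mm and grips with 20 to 120 N. Pads are 22 mm wide; open, the fingers measure 114 mm over their backs; the gripper's body (76 mm by 85 mm) begins 54 mm behind the grasp point. The pads swing forward as they close: fully open they stand 13 mm farther back than shut.
Start: joints at [-1.388, 0.521, -0.036, 1.599, 0.021, 1.021, -0.113], TCP at [0.156, 0.605, 0.231] pointing down, gripper open.
Joint ranges: [-2.91, 2.91], [-0.3, 2.13], [-1.5, 1.42], [0.17, 2.43], [-1.26, 4.41], [0.16, 1.93], [-2.52, 2.52]. Speed limits (rad/s): [1.89, 1.89, 2.39, 2.39, 3.01, 3.01, 3.01].

INTERFACE

Orientations are given as a 3x3 rotation matrix whose columns are the frame's x, y, z axes.
In Python, from bench import state, eyes, arm gives the robot as it stands.
- The arm moves only by the tool play_rows, never from a script. Its argument "rows" is a list of rows, each an object with "hand": the opening in per cent of the stroke, from 0 (shut) to 100 (fully open); "travel": the shift along the world's x, y, z in m, a list of three; "roll": the turn about the world's z in degrees. A call has exactly 5 rows; each row shifts and turns the commanded pose from where the row before left it; what a row does not reach is not made up. A row lasts 1/10 s, in which the tool goes at most 50 mm and 8.59 degrees, less where a joint would pass 70% of its speed; a pose out of reach is approached as far as the arm can. A call is refused whole if a number of a shift passes 0.05 or a number of a turn 8.59, either way. A call with a gripper value outside its range is refused whole. The fingers move at their own pace and stop on an object; the grip force is fixed at half the most. Time passes only in rows, so rows that do not move let the fingers close, or fill a call up. It gives the time, the measured TCP pose, the force, the opening and the grip force at its end, in the units of the state.
- state(): the state, without advancing time (a new reading comes with each control period).
- eyes.get_image(name): name is "scene" or "side" or "wrist"; returns the picture (384x512x3 uint8, red, green, blue); there is no depth.
- eyes.camera_model(name): a dict with "mtx" (3x3 intrinsics, pixels), "R" (3x3) and "t" (3): a world point X has camera coordinates R X + t. Camera axes: x right, y down, z forward; pixel columns grow to the right and rows downward; lengths in m; the calibration is good to about 2 mm. A picture is of the moment at which its call begins: read the wrist's pose just before it. camera_model takes no time and is no camera call; for the wrist camera it gives the pose at the moment of the call.
- arm.close_job(): hands the job in; it is judged then, once.
The state is a dict: "t": time; "joint_pos": joint angles; "joint_velocities": joint speeds; "tau": joint torques, N m; "tcp_pos": TCP position; "tool_rot": TCP orientation; "force": force on the tool from outside, world axes, zero at the start; "ft_torque": the same for the moment, N m; "gripper_width": finger opening in m; "finger_force": force on a finger pad.
Only numpy, scipy, OpenCV 4.12 (cv2) and the standard library are available. Lean on these libraries where they do the work, as an engineer would, in place of code of your own. Each camera call takes 0.05 s, during which the arm holds its last target. There are 200 camera calls.

## Working session

There is one attempt and no reset: what is moved stays moved. The work goes in short steps, Python scripts to look and compute and a tool call to move; the robot and the scene stay as the last step left them, time stands still between calls to the robot, and variables do not carry over. Pictures are saved under pics/ and viewed, at most 14 in all, crops included, and the job is handed in when it is done.

Besides the shell and the picture viewer there is one more tool, called after ">>>" in YAML: its name, and indented under it one key for each argument. play_rows: Moves the arm, as the interface text tells. Its arguments: {"type":"object","properties":{"rows":{"type":"array","items":{"type":"object","properties":{"hand":{"type":"number"},"travel":{"type":"array","items":{"type":"number"}},"roll":{"type":"number"}}}}},"required":["rows"]}

```bash
mkdir -p pics
python3 - <<'E'
from bench import state, eyes
import cv2, numpy as np
s=state();print(s['t'],s['tcp_pos'],s['tool_rot'],s['gripper_width'])
for n in ['scene','side']:
    im=eyes.get_image(n);cv2.imwrite(f'pics/{n}0.png',im[:,:,::-1])
    m=eyes.camera_model(n);print(n,m)
a=cv2.imread('pics/scene0.png')
cv2.imwrite('pics/scene0b.png',cv2.resize(a,(800,600),interpolation=cv2.INTER_CUBIC))
E
```

```text
0.0 [0.15628001 0.60481102 0.2307341 ] [[-9.68210076e-01  2.50138373e-01 -2.09397737e-04]
 [ 2.50138451e-01  9.68209466e-01 -1.08884638e-03]
 [-6.96213916e-05 -1.10661046e-03 -9.99999385e-01]] 0.08534631971902254
scene {'mtx': array([[412.2641001 ,   0.        , 259.47085242],
       [  0.        , 412.2641001 , 197.41365081],
       [  0.        ,   0.        ,   1.        ]]), 'R': array([[ 0.56144179,  0.82737707, -0.01517581],
       [ 0.67551819, -0.46883177, -0.56909748],
       [-0.4779731 ,  0.30926357, -0.82213001]]), 't': array([-0.34823962, -0.37787949,  1.32321251])}
side {'mtx': array([[399.04498755,   0.        , 267.04329758],
       [  0.        , 399.04498755, 186.30119284],
       [  0.        ,   0.        ,   1.        ]]), 'R': array([[ 0.99701871, -0.07581218,  0.01435999],
       [-0.04166582, -0.68561573, -0.72677027],
       [ 0.06494348,  0.72400524, -0.68673049]]), 't': array([-0.58312755,  0.06124648,  0.82648268])}
```

View pics/scene0b.png

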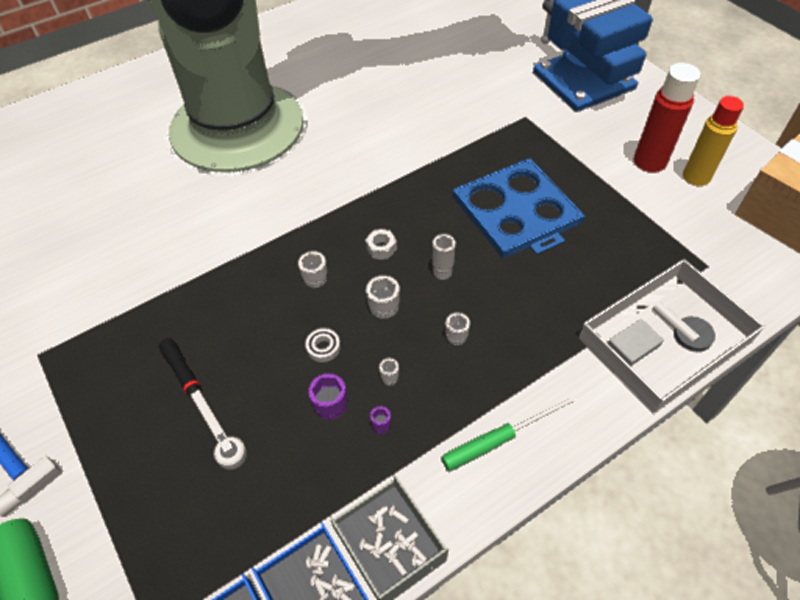

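View pics/side0.png

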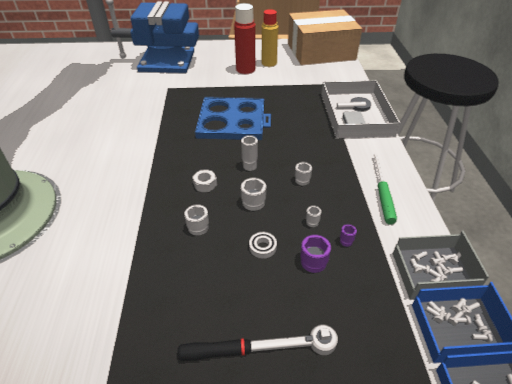

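```bash
cat > h.py <<'E'
import cv2, numpy as np
from bench import state, eyes
def ray(m,p):
    d=m['R'].T@np.linalg.solve(m['mtx'],[p[0],p[1],1.]); return -m['R'].T@m['t'],d/np.linalg.norm(d)
def plane(m,p,z):
    c,d=ray(m,p); return c+d*(z-c[2])/d[2]
def tri(rs):
    A=[np.eye(3)-np.outer(d,d) for c,d in rs]
    return np.linalg.solve(sum(A),sum(a@c for a,(c,d) in zip(A,rs)))
def hulls(mask):
    cs,_=cv2.findContours(mask,cv2.RETR_EXTERNAL,cv2.CHAIN_APPROX_NONE); return [cv2.convexHull(c) for c in cs if cv2.contourArea(c)>40]
def cen(h):
    M=cv2.moments(h); return np.array([M['m10']/M['m00'],M['m01']/M['m00']])
E
python3 - <<'E'
from h import *
ms={n:eyes.camera_model(n) for n in ['scene','side']}
seeds={'52':((245,189),(254,194)),'44':((200,172),(197,220)),'36':((293,210),(303,174)),'28':((249,237),(313,216)),
'deep':((284,164),(249,153)),'nut':((243,156),(205,181)),'bear':((206,220),(263,244)),'p52':((209,253),(315,253)),'p28':((243,267),(348,235))}
H={}
for n in ms:
    im=cv2.imread(f'pics/{n}0.png');hsv=cv2.cvtColor(im,cv2.COLOR_BGR2HSV)
    H[n]=hulls(((hsv[:,:,2]>75)*255).astype(np.uint8))
    b=((hsv[:,:,0]>100)&(hsv[:,:,0]<125)&(hsv[:,:,1]>120)&(hsv[:,:,2]>60)).astype(np.uint8)*255
    seed=(324,128) if n=='scene' else (231,117)
    cs,hi=cv2.findContours(b,cv2.RETR_CCOMP,cv2.CHAIN_APPROX_NONE)
    for i,c in enumerate(cs):
        if hi[0][i][3]<0 and cv2.contourArea(c)>1000 and cv2.pointPolygonTest(cv2.convexHull(c),seed,False)>0:
            P=np.array([plane(ms[n],q,.021)[:2] for q in c[:,0]]);r=cv2.minAreaRect((P*1000).astype(np.float32));print(n,'tray',r)
            for j,k in enumerate(cs):
                if hi[0][j][3]==i and cv2.contourArea(k)>30:
                    e=cv2.fitEllipse(k);print('  hole',cv2.contourArea(k),plane(ms[n],e[0],.021)[:2].round(4))
for k,(a,b) in seeds.items():
    ra=[]
    for n,sd in zip(ms,(a,b)):
        h=[h for h in H[n] if cv2.pointPolygonTest(h,sd,False)>=0]
        h=min(h,key=cv2.contourArea); ra.append(ray(ms[n],cen(h))); ar=cv2.contourArea(h);print(k,n,ar,end=' ')
    print(tri(ra).round(4))
E
```

```text
scene tray ((526.4923095703125, 310.90216064453125), (180.11341857910156, 203.36839294433594), 84.23661804199219)
  hole 104.5 [0.553  0.2678]
  hole 133.5 [0.5612 0.3463]
  hole 244.0 [0.4743 0.275 ]
  hole 168.5 [0.4823 0.354 ]
side tray ((520.2283325195312, 306.9698791503906), (194.5923309326172, 191.8153076171875), 84.43375396728516)
  hole 67.0 [0.5476 0.2648]
  hole 210.0 [0.4686 0.2728]
  hole 87.5 [0.5555 0.345 ]
  hole 128.0 [0.4762 0.3525]
52 scene 481.0 52 side 719.5 [0.5554 0.0006 0.0322]
44 scene 338.0 44 side 609.0 [ 0.4403 -0.0637  0.0309]
36 scene 262.5 36 side 337.0 [0.6701 0.0631 0.0286]
28 scene 181.0 28 side 270.0 [ 0.6725 -0.0652  0.0271]
deep scene 364.5 deep side 4083.5 [0.5418 0.1275 0.0823]
nut scene 304.0 nut side 440.5 [0.4496 0.0641 0.0171]
bear scene 389.5 bear side 606.0 [ 0.5671 -0.1206  0.0116]
p52 scene 553.5 p52 side 922.0 [ 0.6599 -0.1623  0.0341]
p28 scene 171.5 p28 side 267.0 [ 0.7315 -0.1187  0.028 ]
```

>>> play_rows:
  rows:
    - {"hand":100,"travel":[0.03,-0.03,0],"roll":0}
    - {"hand":100,"travel":[0.03,-0.03,0],"roll":0}
    - {"hand":100,"travel":[0.035,-0.03,0],"roll":0}
    - {"hand":100,"travel":[0.035,-0.03,0],"roll":0}
    - {"hand":100,"travel":[0.035,-0.03,0],"roll":0}

```text
t: 0.6
tcp_pos: [0.3224, 0.4536, 0.2312]
tool_rot: [[-0.968, 0.25, -0.0], [0.25, 0.968, -0.0], [0.0, -0.0, -1.0]]
force: [1.5, 1.4, -0.1]
gripper_width: 0.0855
finger_force: 0.0
```

>>> play_rows:
  rows:
    - {"hand":100,"travel":[0.035,-0.03,0],"roll":0}
    - {"hand":100,"travel":[0.035,-0.03,0],"roll":0}
    - {"hand":100,"travel":[0.035,-0.03,0],"roll":0}
    - {"hand":100,"travel":[0.035,-0.03,0],"roll":0}
    - {"hand":100,"travel":[0,0,0],"roll":0}

```text
t: 1.1
tcp_pos: [0.4658, 0.3298, 0.2311]
tool_rot: [[-0.966, 0.258, 0.002], [0.258, 0.966, -0.002], [-0.002, -0.002, -1.0]]
force: [-1.4, -0.1, -0.1]
gripper_width: 0.0856
finger_force: 0.0
```

Run:
```python
from h import *
s=state();print(s['tcp_pos'],s['tool_rot'].round(3).tolist(),s['joint_pos'])
m=eyes.camera_model('wrist');im=eyes.get_image('wrist')[:,:,::-1].copy();cv2.imwrite('pics/w1.png',im)
print(m, plane(m,(256,192),.02))
```

```text
[0.46583709 0.32980949 0.2311228 ] [[-0.966, 0.258, 0.002], [0.258, 0.966, -0.002], [-0.002, -0.002, -1.0]] [-0.75724701  0.43571191  0.0491258   1.74950235 -0.02206388  0.95717536
  0.61017571]
{'mtx': array([[274.06348022,   0.        , 257.57215718],
       [  0.        , 274.06348022, 196.24048939],
       [  0.        ,   0.        ,   1.        ]]), 'R': array([[ 0.25703437,  0.96640082, -0.00167181],
       [ 0.92473863, -0.24545024,  0.29088251],
       [ 0.28069875, -0.07631279, -0.95675732]]), 't': array([-0.43830092, -0.3876473 ,  0.27340181])} [0.49183972 0.32057549 0.02      ]
```

View pics/w1.png

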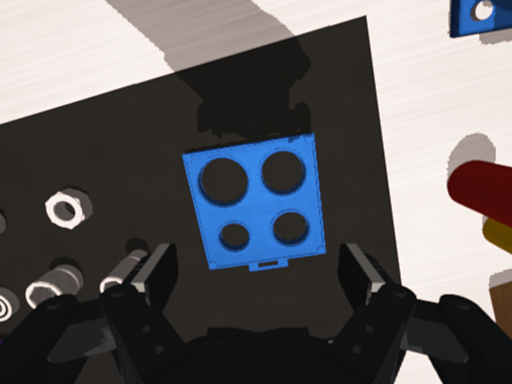

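The wrist view shows the tray flat on the mat, pockets at about (223,181) largest, (284,172), (291,228), (234,236) smallest.

Run:
```python
from h import *
m=eyes.camera_model('wrist');ms={n:eyes.camera_model(n) for n in ['scene','side']}
C={}
for n,M in [('wrist',m)]+list(ms.items()):
    im=cv2.imread('pics/w1.png' if n=='wrist' else f'pics/{n}0.png');hsv=cv2.cvtColor(im,cv2.COLOR_BGR2HSV)
    b=((hsv[:,:,0]>100)&(hsv[:,:,0]<125)&(hsv[:,:,1]>120)&(hsv[:,:,2]>90)).astype(np.uint8)*255
    cs,hi=cv2.findContours(b,cv2.RETR_CCOMP,cv2.CHAIN_APPROX_NONE)
    L=[]
    for j,k in enumerate(cs):
        if hi[0][j][3]>=0 and cv2.contourArea(k)>60:
            e=cv2.fitEllipse(k);p=plane(M,e[0],.021)
            r=min(abs(plane(M,q,.021)[:2]-p[:2]).max() for q in [k[0,0]]) 
            if .42<p[0]<.62 and .2<p[1]<.42: L.append((p,ray(M,e[0]),cv2.contourArea(k)))
    C[n]=L
ideal={'52':(.474,.274),'44':(.48,.353),'36':(.558,.346),'28':(.55,.266)}
loc={'52':(40,40),'44':(40,-40),'36':(-40,-40),'28':(-40,40)}
P=[];Q=[]
for k,g in ideal.items():
    ls=[min(C[n],key=lambda l:np.hypot(*(l[0][:2]-g))) for n in C]
    t=tri([l[1] for l in ls]);print(k,[l[0][:2].round(4).tolist() for l in ls],t.round(4))
    P.append(ls[0][0][:2]);Q.append(loc[k])
for name,PP in [('wrist',np.array(P))]:
    Z=np.array(Q)@[1,1j]/1000;W=PP@[1,1j];a=np.sum((W-W.mean())*Z.conj());print('ctr',W.mean(),'yaw',np.degrees(np.angle(a)),'scale',abs(a)/np.sum(abs(Z)**2))
    print([(k,(W.mean()+a/abs(a)*z).round(4)) for k,z in zip(loc,Z)])
```

```text
52 [[0.4641, 0.2851], [0.4711, 0.279], [0.4683, 0.2795]] [0.4667 0.284  0.0161]
44 [[0.4719, 0.3644], [0.4791, 0.3585], [0.4759, 0.3596]] [0.4745 0.3644 0.016 ]
36 [[0.5513, 0.3563], [0.5579, 0.3508], [0.5555, 0.3518]] [0.5546 0.3561 0.0165]
28 [[0.544, 0.2773], [0.5503, 0.2708], [0.5477, 0.2717]] [0.5469 0.2758 0.0164]
ctr (0.5078307119449377+0.32079024088933406j) yaw 174.40826729649842 scale 0.9971686759972558
[('52', np.complex128(0.4641+0.2849j)), ('44', np.complex128(0.4719+0.3645j)), ('36', np.complex128(0.5515+0.3567j)), ('28', np.complex128(0.5437+0.2771j))]
```

>>> play_rows:
  rows:
    - {"hand":100,"travel":[0.01,-0.045,0],"roll":0}
    - {"hand":100,"travel":[0.01,-0.045,0],"roll":0}
    - {"hand":100,"travel":[0.01,-0.045,0],"roll":0}
    - {"hand":100,"travel":[0.01,-0.045,0],"roll":0}
    - {"hand":100,"travel":[0,0,0],"roll":0}

```text
t: 1.65
tcp_pos: [0.5021, 0.1497, 0.2314]
tool_rot: [[-0.967, 0.256, 0.0], [0.256, 0.967, -0.002], [-0.001, -0.002, -1.0]]
force: [-0.1, 1.2, 0.5]
gripper_width: 0.0853
finger_force: 0.0
```

Run:
```python
from h import *
s=state();print(s['tcp_pos'],s['tool_rot'].round(3).tolist())
m=eyes.camera_model('wrist');im=eyes.get_image('wrist')[:,:,::-1].copy();cv2.imwrite('pics/w2.png',im)
np.savez('pics/w2.npz',**m)
```

```text
[0.5020544  0.14973945 0.23140477] [[-0.967, 0.256, 0.0], [0.256, 0.967, -0.002], [-0.001, -0.002, -1.0]]
```

View pics/w2.png

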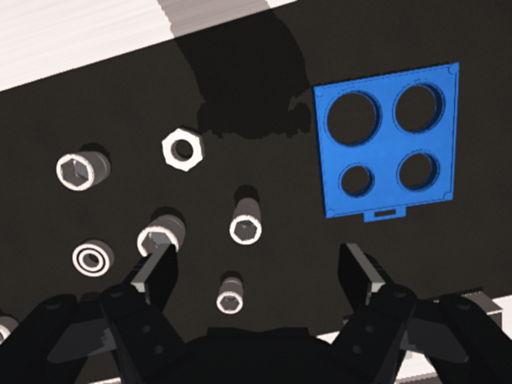

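The second view has the tray at upper right, the 44 rim at (73,172), the 52 partly hidden behind the finger at (158,238), the 36 at (230,300).

Run:
```python
from h import *
m=dict(np.load('pics/w2.npz'));im=cv2.imread('pics/w2.png');hsv=cv2.cvtColor(im,cv2.COLOR_BGR2HSV)
b=((hsv[:,:,0]>100)&(hsv[:,:,0]<125)&(hsv[:,:,1]>120)&(hsv[:,:,2]>90)).astype(np.uint8)*255
cs,hi=cv2.findContours(b,cv2.RETR_CCOMP,cv2.CHAIN_APPROX_NONE)
for j,k in enumerate(cs):
    if hi[0][j][3]>=0 and cv2.contourArea(k)>300:
        e=cv2.fitEllipse(k);print('hole',e[0],plane(m,e[0],.021)[:2].round(4))
ms={'wrist':m}|{n:eyes.camera_model(n) for n in ['scene','side']}
# top rims: bright mask
for n,M in ms.items():
    a=cv2.imread('pics/w2.png' if n=='wrist' else f'pics/{n}0.png');v=cv2.cvtColor(a,cv2.COLOR_BGR2HSV)
    for th in (140,165,185):
        mk=((v[:,:,2]>th)&(v[:,:,1]<60)).astype(np.uint8)*255
        out=[]
        for h in hulls(mk):
            if len(h)<5 or cv2.contourArea(h)>3000: continue
            e=cv2.fitEllipse(h)
            for k,z,g in [('52',.053,(.555,0)),('44',.049,(.44,-.064)),('36',.045,(.67,.063)),('28',.041,(.672,-.065)),('nut',.027,(.45,.064))]:
                p=plane(M,e[0],z)[:2]
                if np.hypot(*(p-g))<.02: out.append((k,p.round(4).tolist(),np.round(e[1],1).tolist()))
        print(n,th,out)
```

```text
hole (356.4069519042969, 180.8528289794922) [0.5467 0.273 ]
hole (417.55450439453125, 171.6330108642578) [0.5548 0.3523]
hole (352.4309997558594, 118.85399627685547) [0.467  0.2805]
hole (417.9719543457031, 108.4506607055664) [0.4753 0.36  ]
wrist 140 [('36', [0.6684, 0.0641], [22.2, 25.8]), ('52', [0.5537, 0.0019], [35.7, 41.8]), ('44', [0.4396, -0.0622], [33.6, 40.5]), ('nut', [0.4483, 0.0655], [39.8, 42.3])]
wrist 165 [('36', [0.6689, 0.064], [21.5, 25.5]), ('52', [0.5527, 0.002], [33.8, 40.8]), ('44', [0.4397, -0.0623], [32.9, 40.2]), ('nut', [0.4485, 0.0653], [39.3, 42.2])]
wrist 185 [('36', [0.6689, 0.064], [21.1, 25.2]), ('52', [0.5531, 0.0018], [34.0, 40.6]), ('44', [0.4397, -0.0623], [32.7, 39.6]), ('nut', [0.4484, 0.0651], [38.3, 42.0])]
scene 140 [('28', [0.674, -0.0662], [11.0, 12.3]), ('36', [0.6714, 0.0617], [12.9, 15.2]), ('52', [0.5571, -0.0007], [17.4, 21.2]), ('44', [0.4427, -0.0645], [13.6, 17.4]), ('nut', [0.4516, 0.0628], [15.1, 18.6])]
scene 165 [('28', [0.6737, -0.0658], [10.6, 11.8]), ('36', [0.6714, 0.0618], [12.5, 15.2]), ('52', [0.5574, -0.0008], [17.1, 20.9]), ('44', [0.4427, -0.0645], [13.2, 17.3]), ('nut', [0.4521, 0.062], [14.3, 18.2])]
scene 185 [('52', [0.5568, -0.0007], [16.4, 20.1]), ('nut', [0.4515, 0.0628], [13.5, 17.9])]
side 140 [('28', [0.6725, -0.0664], [10.3, 14.4]), ('44', [0.4402, -0.0646], [16.9, 23.4]), ('52', [0.5553, -0.0008], [17.7, 25.3]), ('nut', [0.4496, 0.0628], [15.9, 22.3]), ('36', [0.6697, 0.062], [10.7, 16.2])]
side 165 [('44', [0.4405, -0.0651], [16.3, 22.8]), ('52', [0.5551, -0.0007], [17.1, 24.6]), ('nut', [0.4492, 0.0626], [15.2, 21.9])]
side 185 [('44', [0.4401, -0.0645], [15.8, 22.6]), ('52', [0.5552, 0.0001], [16.2, 24.1]), ('nut', [0.4494, 0.0643], [13.6, 22.2])]
```

>>> play_rows:
  rows:
    - {"hand":100,"travel":[0.013,-0.038,0],"roll":0}
    - {"hand":100,"travel":[0.013,-0.038,0],"roll":0}
    - {"hand":100,"travel":[0.013,-0.037,0],"roll":0}
    - {"hand":100,"travel":[0.014,-0.037,0],"roll":0}
    - {"hand":100,"travel":[0,0,-0.02],"roll":0}

```text
t: 2.2
tcp_pos: [0.5565, 0.0016, 0.2127]
tool_rot: [[-0.967, 0.254, 0.004], [0.254, 0.967, -0.001], [-0.004, -0.0, -1.0]]
force: [-0.4, 0.8, -0.9]
gripper_width: 0.0852
finger_force: 0.0
```

>>> play_rows:
  rows:
    - {"hand":100,"travel":[0,0,-0.04],"roll":0}
    - {"hand":100,"travel":[0,0,-0.04],"roll":0}
    - {"hand":100,"travel":[0,0,-0.03],"roll":0}
    - {"hand":100,"travel":[0,0,-0.01],"roll":0}
    - {"hand":100,"travel":[0,0,0],"roll":0}

```text
t: 2.7
tcp_pos: [0.5538, 0.0062, 0.0904]
tool_rot: [[-0.969, 0.249, -0.002], [0.249, 0.969, 0.0], [0.002, -0.0, -1.0]]
force: [0.4, 0.4, 0.4]
gripper_width: 0.0856
finger_force: 0.0
```

>>> play_rows:
  rows:
    - {"hand":100,"travel":[0.001,-0.005,-0.01],"roll":0}
    - {"hand":100,"travel":[0,0,-0.03],"roll":0}
    - {"hand":100,"travel":[0,0,-0.02],"roll":0}
    - {"hand":100,"travel":[0,0,-0.008],"roll":0}
    - {"hand":100,"travel":[0,0,0],"roll":0}

```text
t: 3.2
tcp_pos: [0.5555, 0.0, 0.0233]
tool_rot: [[-0.968, 0.25, -0.0], [0.25, 0.968, -0.0], [0.0, -0.0, -1.0]]
force: [0.1, 0.8, 1.0]
gripper_width: 0.0855
finger_force: 0.0
```

>>> play_rows:
  rows:
    - {"hand":40,"travel":[0,0,0],"roll":0}
    - {"hand":40,"travel":[0,0,0],"roll":0}
    - {"hand":40,"travel":[0,0,0],"roll":0}
    - {"hand":40,"travel":[0,0,0],"roll":0}
    - {"hand":40,"travel":[0,0,0],"roll":0}

```text
t: 3.7
tcp_pos: [0.5561, 0.0002, 0.0247]
tool_rot: [[-0.968, 0.25, 0.002], [0.25, 0.968, 0.0], [-0.002, 0.001, -1.0]]
force: [-3.3, 0.5, 14.2]
gripper_width: 0.0506
finger_force: 59.9
```

>>> play_rows:
  rows:
    - {"hand":40,"travel":[0,0,0.02],"roll":0}
    - {"hand":40,"travel":[0,0,0.03],"roll":0}
    - {"hand":40,"travel":[0,0,0.04],"roll":0}
    - {"hand":40,"travel":[0,0,0.03],"roll":0}
    - {"hand":40,"travel":[0,0.01,0.02],"roll":0}

```text
t: 4.2
tcp_pos: [0.5558, 0.009, 0.1662]
tool_rot: [[-0.968, 0.252, 0.003], [0.252, 0.968, -0.0], [-0.003, 0.0, -1.0]]
force: [-0.5, 0.8, -3.5]
gripper_width: 0.0504
finger_force: 63.7
```

>>> play_rows:
  rows:
    - {"hand":40,"travel":[-0.01,0.03,0],"roll":0}
    - {"hand":40,"travel":[-0.015,0.045,0],"roll":0}
    - {"hand":40,"travel":[-0.015,0.045,0],"roll":0}
    - {"hand":40,"travel":[-0.015,0.045,0],"roll":0}
    - {"hand":40,"travel":[-0.015,0.045,0],"roll":0}

```text
t: 4.7
tcp_pos: [0.4845, 0.2218, 0.1639]
tool_rot: [[-0.968, 0.25, 0.001], [0.25, 0.968, 0.0], [-0.001, 0.001, -1.0]]
force: [1.8, 0.3, -3.4]
gripper_width: 0.0502
finger_force: 63.9
```

>>> play_rows:
  rows:
    - {"hand":40,"travel":[-0.012,0.04,0],"roll":0}
    - {"hand":40,"travel":[-0.005,0.02,-0.01],"roll":0}
    - {"hand":40,"travel":[0,0,-0.04],"roll":0}
    - {"hand":40,"travel":[0,0,-0.03],"roll":0}
    - {"hand":40,"travel":[0,0,0],"roll":0}

```text
t: 5.2
tcp_pos: [0.4665, 0.2791, 0.0807]
tool_rot: [[-0.968, 0.25, -0.004], [0.25, 0.968, -0.003], [0.003, -0.004, -1.0]]
force: [0.4, 0.1, -3.0]
gripper_width: 0.0504
finger_force: 63.8
```

>>> play_rows:
  rows:
    - {"hand":40,"travel":[0,0,-0.02],"roll":0}
    - {"hand":40,"travel":[0,0,-0.02],"roll":0}
    - {"hand":40,"travel":[0,0,-0.01],"roll":0}
    - {"hand":40,"travel":[0,0,-0.003],"roll":0}
    - {"hand":40,"travel":[0,0,0],"roll":0}

```text
t: 5.7
tcp_pos: [0.4687, 0.2802, 0.0311]
tool_rot: [[-0.968, 0.25, 0.001], [0.25, 0.968, 0.0], [-0.0, 0.0, -1.0]]
force: [0.4, 0.4, -3.2]
gripper_width: 0.0501
finger_force: 64.0
```

>>> play_rows:
  rows:
    - {"hand":65,"travel":[0,0,0],"roll":0}
    - {"hand":75,"travel":[0,0,0],"roll":0}
    - {"hand":75,"travel":[0,0,0],"roll":0}
    - {"hand":75,"travel":[0,0,0],"roll":0}
    - {"hand":75,"travel":[0,0,0.02],"roll":0}

```text
t: 6.2
tcp_pos: [0.4673, 0.2795, 0.049]
tool_rot: [[-0.968, 0.25, -0.002], [0.25, 0.968, -0.002], [0.002, -0.002, -1.0]]
force: [0.5, -0.5, -0.6]
gripper_width: 0.0641
finger_force: 0.0
```

>>> play_rows:
  rows:
    - {"hand":75,"travel":[0,0,0.03],"roll":0}
    - {"hand":75,"travel":[0,0,0.04],"roll":0}
    - {"hand":75,"travel":[0,0,0.04],"roll":0}
    - {"hand":75,"travel":[0,0,0.03],"roll":0}
    - {"hand":75,"travel":[0,0,0.02],"roll":0}

```text
t: 6.7
tcp_pos: [0.4688, 0.2804, 0.2129]
tool_rot: [[-0.968, 0.25, 0.002], [0.25, 0.968, 0.002], [-0.002, 0.002, -1.0]]
force: [0.4, 0.1, -0.7]
gripper_width: 0.0642
finger_force: 0.0
```

Run:
```python
from h import *
a=eyes.get_image('scene')[:,:,::-1][80:250,170:400];b=eyes.get_image('side')[:,:,::-1][70:240,140:370]
cv2.imwrite('pics/c1.png',cv2.resize(np.hstack([a,b]),None,fx=1.7,fy=1.7))
s=state();print(s['t'],s['tcp_pos'])
```

```text
6.8 [0.46931857 0.28078274 0.21311526]
```

View pics/c1.png

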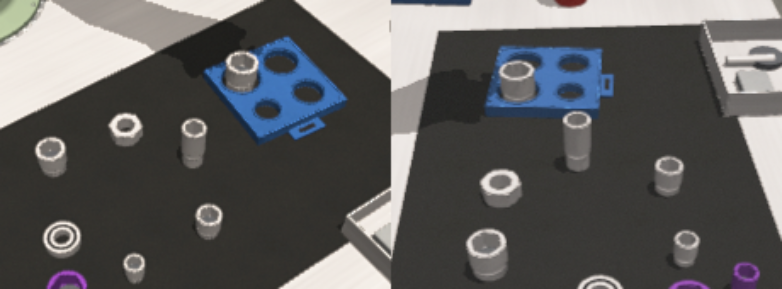

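The 52 stands in the largest pocket (rim near (241,62) left and (517,75) right in the crop); the others are undisturbed.

>>> play_rows:
  rows:
    - {"hand":85,"travel":[-0.003,-0.04,0],"roll":0}
    - {"hand":90,"travel":[-0.003,-0.044,0],"roll":0}
    - {"hand":90,"travel":[-0.003,-0.044,0],"roll":0}
    - {"hand":90,"travel":[-0.003,-0.044,0],"roll":0}
    - {"hand":90,"travel":[-0.003,-0.044,0],"roll":0}

```text
t: 7.3
tcp_pos: [0.4526, 0.0624, 0.2098]
tool_rot: [[-0.968, 0.25, -0.001], [0.25, 0.968, -0.0], [0.0, -0.0, -1.0]]
force: [0.5, -0.6, 1.1]
gripper_width: 0.0769
finger_force: 0.0
```

>>> play_rows:
  rows:
    - {"hand":90,"travel":[-0.004,-0.044,0],"roll":0}
    - {"hand":90,"travel":[-0.004,-0.044,0],"roll":0}
    - {"hand":90,"travel":[-0.005,-0.04,0],"roll":0}
    - {"hand":90,"travel":[0,0,-0.03],"roll":0}
    - {"hand":90,"travel":[0,0,-0.04],"roll":0}

```text
t: 7.8
tcp_pos: [0.441, -0.0651, 0.1403]
tool_rot: [[-0.968, 0.252, 0.003], [0.252, 0.968, -0.0], [-0.003, 0.001, -1.0]]
force: [2.0, 1.1, -1.6]
gripper_width: 0.0766
finger_force: 0.0
```

>>> play_rows:
  rows:
    - {"hand":90,"travel":[0,0,-0.04],"roll":0}
    - {"hand":90,"travel":[0,0,-0.03],"roll":0}
    - {"hand":90,"travel":[0,0,0],"roll":0}
    - {"hand":90,"travel":[0,0,0],"roll":0}
    - {"hand":90,"travel":[0,0,0],"roll":0}

```text
t: 8.3
tcp_pos: [0.441, -0.064, 0.0716]
tool_rot: [[-0.968, 0.25, 0.002], [0.25, 0.968, -0.0], [-0.002, 0.0, -1.0]]
force: [-0.0, 0.1, 0.3]
gripper_width: 0.0772
finger_force: 0.0
```

Run:
```python
from h import *
R={}
for n in ('scene','side'):
    a=eyes.get_image(n)[:,:,::-1].copy();cv2.imwrite(f'pics/d1{n}.png',a);v=cv2.cvtColor(a,cv2.COLOR_BGR2HSV);M=eyes.camera_model(n)
    for h in hulls(((v[:,:,2]>150)&(v[:,:,1]<60)).astype(np.uint8)*255):
        if len(h)<5: continue
        e=cv2.fitEllipse(h);p=plane(M,e[0],.057)[:2]
        if np.hypot(*(p-[.468,.28]))<.025: R[n]=ray(M,e[0]);print(n,p,e)
if len(R)==2: print(tri(R.values()))
s=state();print(s['tcp_pos'],s['force'])
```

```text
scene [0.47081026 0.27878379] ((312.3431701660156, 116.60149383544922), (12.996556282043457, 19.109235763549805), 97.31369018554688)
[ 0.44117652 -0.06384019  0.07166115] [ 0.67707831  0.29980768 -0.62017901]
```

>>> play_rows:
  rows:
    - {"hand":90,"travel":[0,0,-0.02],"roll":0}
    - {"hand":90,"travel":[0,0,-0.02],"roll":0}
    - {"hand":90,"travel":[0,0,-0.01],"roll":0}
    - {"hand":90,"travel":[0,0,0],"roll":0}
    - {"hand":35,"travel":[0,0,0],"roll":0}

```text
t: 8.9
tcp_pos: [0.4406, -0.064, 0.021]
tool_rot: [[-0.968, 0.25, 0.001], [0.25, 0.968, -0.0], [-0.001, 0.0, -1.0]]
force: [-0.5, 0.1, 1.1]
gripper_width: 0.0638
finger_force: 0.0
```

>>> play_rows:
  rows:
    - {"hand":35,"travel":[0,0,0],"roll":0}
    - {"hand":35,"travel":[0,0,0],"roll":0}
    - {"hand":35,"travel":[0,0,0],"roll":0}
    - {"hand":35,"travel":[0,0,0],"roll":0}
    - {"hand":35,"travel":[0,0,0],"roll":0}

```text
t: 9.4
tcp_pos: [0.4409, -0.0639, 0.0214]
tool_rot: [[-0.968, 0.25, 0.002], [0.25, 0.968, 0.0], [-0.001, 0.0, -1.0]]
force: [-2.6, 0.8, 16.6]
gripper_width: 0.0426
finger_force: 58.4
```

>>> play_rows:
  rows:
    - {"hand":35,"travel":[0,0,0.02],"roll":0}
    - {"hand":35,"travel":[0,0,0.03],"roll":0}
    - {"hand":35,"travel":[0,0,0.04],"roll":0}
    - {"hand":35,"travel":[0,0,0.03],"roll":0}
    - {"hand":35,"travel":[0,0.01,0.02],"roll":0}

```text
t: 9.9
tcp_pos: [0.4407, -0.0547, 0.1629]
tool_rot: [[-0.968, 0.252, 0.003], [0.252, 0.968, -0.0], [-0.003, 0.001, -1.0]]
force: [1.4, 0.2, -2.5]
gripper_width: 0.0424
finger_force: 61.7
```

>>> play_rows:
  rows:
    - {"hand":35,"travel":[0.003,0.034,0],"roll":0}
    - {"hand":35,"travel":[0.003,0.042,0],"roll":0}
    - {"hand":35,"travel":[0.003,0.042,0],"roll":0}
    - {"hand":35,"travel":[0.004,0.042,0],"roll":0}
    - {"hand":35,"travel":[0.004,0.042,0],"roll":0}

```text
t: 10.4
tcp_pos: [0.4571, 0.1499, 0.1609]
tool_rot: [[-0.968, 0.25, 0.001], [0.25, 0.968, 0.0], [-0.001, 0.001, -1.0]]
force: [1.4, -0.4, -1.8]
gripper_width: 0.0425
finger_force: 61.9
```

>>> play_rows:
  rows:
    - {"hand":35,"travel":[0.004,0.042,0],"roll":0}
    - {"hand":35,"travel":[0.004,0.042,0],"roll":0}
    - {"hand":35,"travel":[0.004,0.042,0],"roll":0}
    - {"hand":35,"travel":[0.004,0.042,0],"roll":0}
    - {"hand":35,"travel":[0.002,0.044,0],"roll":0}

```text
t: 10.9
tcp_pos: [0.4753, 0.3616, 0.1609]
tool_rot: [[-0.968, 0.25, 0.0], [0.25, 0.968, 0.0], [-0.0, 0.0, -1.0]]
force: [0.6, -1.5, -2.3]
gripper_width: 0.0421
finger_force: 61.9
```

>>> play_rows:
  rows:
    - {"hand":35,"travel":[0,0,-0.02],"roll":0}
    - {"hand":35,"travel":[0,0,-0.03],"roll":0}
    - {"hand":35,"travel":[0,0,-0.02],"roll":0}
    - {"hand":35,"travel":[0,0,0],"roll":0}
    - {"hand":35,"travel":[0,0,0],"roll":0}

```text
t: 11.4
tcp_pos: [0.4755, 0.3601, 0.0911]
tool_rot: [[-0.968, 0.25, 0.0], [0.25, 0.968, 0.0], [-0.0, 0.0, -1.0]]
force: [-0.3, -0.2, -2.2]
gripper_width: 0.0425
finger_force: 62.1
```

>>> play_rows:
  rows:
    - {"hand":35,"travel":[0,0,-0.03],"roll":0}
    - {"hand":35,"travel":[0,0,-0.02],"roll":0}
    - {"hand":35,"travel":[0,0,-0.01],"roll":0}
    - {"hand":35,"travel":[0,0,-0.003],"roll":0}
    - {"hand":35,"travel":[0,0,0],"roll":0}

```text
t: 11.9
tcp_pos: [0.4758, 0.3604, 0.0282]
tool_rot: [[-0.968, 0.25, 0.001], [0.25, 0.968, 0.001], [-0.001, 0.001, -1.0]]
force: [-0.1, 0.5, -1.7]
gripper_width: 0.0424
finger_force: 62.1
```

>>> play_rows:
  rows:
    - {"hand":60,"travel":[0,0,0],"roll":0}
    - {"hand":65,"travel":[0,0,0],"roll":0}
    - {"hand":65,"travel":[0,0,0],"roll":0}
    - {"hand":65,"travel":[0,0,0],"roll":0}
    - {"hand":65,"travel":[0,0,0.02],"roll":0}

```text
t: 12.4
tcp_pos: [0.4743, 0.3594, 0.0458]
tool_rot: [[-0.968, 0.25, -0.002], [0.25, 0.968, -0.002], [0.002, -0.003, -1.0]]
force: [0.6, -0.7, 0.4]
gripper_width: 0.0553
finger_force: 0.0
```

>>> play_rows:
  rows:
    - {"hand":65,"travel":[0,0,0.03],"roll":0}
    - {"hand":65,"travel":[0,0,0.04],"roll":0}
    - {"hand":65,"travel":[0,0,0.04],"roll":0}
    - {"hand":65,"travel":[0.01,-0.02,0.02],"roll":0}
    - {"hand":80,"travel":[0.02,-0.03,0],"roll":0}

```text
t: 12.9
tcp_pos: [0.5056, 0.3122, 0.1806]
tool_rot: [[-0.969, 0.247, 0.003], [0.247, 0.969, 0.004], [-0.002, 0.005, -1.0]]
force: [0.1, -0.1, -0.9]
gripper_width: 0.0678
finger_force: 0.0
```

>>> play_rows:
  rows:
    - {"hand":80,"travel":[0.023,-0.035,0],"roll":0}
    - {"hand":80,"travel":[0.023,-0.035,0],"roll":0}
    - {"hand":80,"travel":[0.023,-0.035,0],"roll":0}
    - {"hand":80,"travel":[0.023,-0.035,0],"roll":0}
    - {"hand":80,"travel":[0.023,-0.035,0],"roll":0}

```text
t: 13.4
tcp_pos: [0.6211, 0.1336, 0.1775]
tool_rot: [[-0.968, 0.25, 0.0], [0.25, 0.968, 0.0], [-0.0, 0.0, -1.0]]
force: [0.8, 1.1, 0.2]
gripper_width: 0.0681
finger_force: 0.0
```

>>> play_rows:
  rows:
    - {"hand":80,"travel":[0.025,-0.036,0],"roll":0}
    - {"hand":80,"travel":[0.024,-0.036,0],"roll":0}
    - {"hand":80,"travel":[0,0,-0.04],"roll":0}
    - {"hand":80,"travel":[0,0,-0.04],"roll":0}
    - {"hand":80,"travel":[0,0,-0.02],"roll":0}

```text
t: 13.9
tcp_pos: [0.6679, 0.0627, 0.0741]
tool_rot: [[-0.968, 0.251, -0.003], [0.251, 0.968, -0.0], [0.003, -0.001, -1.0]]
force: [-0.4, 0.7, -0.1]
gripper_width: 0.0684
finger_force: 0.0
```

>>> play_rows:
  rows:
    - {"hand":80,"travel":[0,0,0],"roll":0}
    - {"hand":80,"travel":[0,0,0],"roll":0}
    - {"hand":80,"travel":[0,0,0],"roll":0}
    - {"hand":80,"travel":[0,0,0],"roll":0}
    - {"hand":80,"travel":[0,0,0],"roll":0}

```text
t: 14.4
tcp_pos: [0.6698, 0.0633, 0.0784]
tool_rot: [[-0.968, 0.25, 0.001], [0.25, 0.968, 0.0], [-0.001, 0.001, -1.0]]
force: [-0.1, -0.1, -0.1]
gripper_width: 0.0682
finger_force: 0.0
```

Well centred; grasp at z ≈ 0.019.

>>> play_rows:
  rows:
    - {"hand":80,"travel":[0,0,-0.03],"roll":0}
    - {"hand":80,"travel":[0,0,-0.02],"roll":0}
    - {"hand":80,"travel":[0,0,-0.01],"roll":0}
    - {"hand":80,"travel":[0,0,0],"roll":0}
    - {"hand":25,"travel":[0,0,0],"roll":0}

```text
t: 14.9
tcp_pos: [0.6699, 0.0631, 0.0182]
tool_rot: [[-0.968, 0.25, 0.001], [0.25, 0.968, 0.0], [-0.001, 0.0, -1.0]]
force: [-0.7, -0.8, 0.4]
gripper_width: 0.0553
finger_force: 0.0
```

>>> play_rows:
  rows:
    - {"hand":25,"travel":[0,0,0],"roll":0}
    - {"hand":25,"travel":[0,0,0],"roll":0}
    - {"hand":25,"travel":[0,0,0],"roll":0}
    - {"hand":25,"travel":[0,0,0],"roll":0}
    - {"hand":25,"travel":[0,0,0],"roll":0}

```text
t: 15.4
tcp_pos: [0.67, 0.0632, 0.0188]
tool_rot: [[-0.968, 0.25, 0.002], [0.25, 0.968, 0.0], [-0.002, 0.001, -1.0]]
force: [-2.8, -0.2, 8.7]
gripper_width: 0.0343
finger_force: 59.1
```

>>> play_rows:
  rows:
    - {"hand":25,"travel":[0,0,0.02],"roll":0}
    - {"hand":25,"travel":[0,0,0.03],"roll":0}
    - {"hand":25,"travel":[0,0,0.04],"roll":0}
    - {"hand":25,"travel":[0,0,0.03],"roll":0}
    - {"hand":25,"travel":[0,0.01,0.02],"roll":0}

```text
t: 15.9
tcp_pos: [0.6702, 0.0717, 0.1608]
tool_rot: [[-0.968, 0.252, 0.003], [0.252, 0.968, -0.0], [-0.003, 0.001, -1.0]]
force: [-0.0, -0.4, -1.5]
gripper_width: 0.0346
finger_force: 59.9
```

>>> play_rows:
  rows:
    - {"hand":25,"travel":[-0.016,0.04,0],"roll":0}
    - {"hand":25,"travel":[-0.016,0.04,0],"roll":0}
    - {"hand":25,"travel":[-0.016,0.04,0],"roll":0}
    - {"hand":25,"travel":[-0.016,0.04,0],"roll":0}
    - {"hand":25,"travel":[-0.017,0.04,0],"roll":0}

```text
t: 16.4
tcp_pos: [0.5877, 0.2747, 0.1582]
tool_rot: [[-0.968, 0.25, 0.001], [0.25, 0.968, 0.001], [-0.001, 0.001, -1.0]]
force: [0.8, 0.4, -1.7]
gripper_width: 0.0341
finger_force: 59.9
```

>>> play_rows:
  rows:
    - {"hand":25,"travel":[-0.017,0.04,0],"roll":0}
    - {"hand":25,"travel":[-0.017,0.04,0],"roll":0}
    - {"hand":25,"travel":[0,0,-0.03],"roll":0}
    - {"hand":25,"travel":[0,0,-0.03],"roll":0}
    - {"hand":25,"travel":[0,0,-0.01],"roll":0}

```text
t: 16.9
tcp_pos: [0.5531, 0.3527, 0.0853]
tool_rot: [[-0.968, 0.25, -0.002], [0.25, 0.968, -0.002], [0.002, -0.002, -1.0]]
force: [-0.3, 0.4, -0.9]
gripper_width: 0.0344
finger_force: 60.0
```

>>> play_rows:
  rows:
    - {"hand":25,"travel":[0,0,0],"roll":0}
    - {"hand":25,"travel":[0,0,0],"roll":0}
    - {"hand":25,"travel":[0,0,0],"roll":0}
    - {"hand":25,"travel":[0,0,0],"roll":0}
    - {"hand":25,"travel":[0,0,0],"roll":0}

```text
t: 17.4
tcp_pos: [0.5546, 0.3533, 0.0881]
tool_rot: [[-0.968, 0.25, 0.001], [0.25, 0.968, 0.001], [-0.001, 0.001, -1.0]]
force: [-0.5, 1.1, -1.0]
gripper_width: 0.0346
finger_force: 60.0
```

>>> play_rows:
  rows:
    - {"hand":25,"travel":[0,0,-0.03],"roll":0}
    - {"hand":25,"travel":[0,0,-0.02],"roll":0}
    - {"hand":25,"travel":[0,0,-0.01],"roll":0}
    - {"hand":25,"travel":[0,0,-0.003],"roll":0}
    - {"hand":25,"travel":[0,0,0],"roll":0}

```text
t: 17.9
tcp_pos: [0.5546, 0.3532, 0.0247]
tool_rot: [[-0.968, 0.25, 0.0], [0.25, 0.968, 0.0], [-0.0, 0.0, -1.0]]
force: [-0.3, 1.0, -0.8]
gripper_width: 0.0345
finger_force: 60.0
```

>>> play_rows:
  rows:
    - {"hand":50,"travel":[0,0,0],"roll":0}
    - {"hand":55,"travel":[0,0,0],"roll":0}
    - {"hand":55,"travel":[0,0,0],"roll":0}
    - {"hand":55,"travel":[0,0,0],"roll":0}
    - {"hand":55,"travel":[0,0,0.02],"roll":0}

```text
t: 18.4
tcp_pos: [0.5531, 0.3525, 0.0426]
tool_rot: [[-0.968, 0.25, -0.003], [0.25, 0.968, -0.002], [0.002, -0.003, -1.0]]
force: [-0.4, 0.4, -0.3]
gripper_width: 0.0473
finger_force: 0.0
```

>>> play_rows:
  rows:
    - {"hand":55,"travel":[0,0,0.03],"roll":0}
    - {"hand":55,"travel":[0,0,0.04],"roll":0}
    - {"hand":55,"travel":[0,0,0.04],"roll":0}
    - {"hand":55,"travel":[0.01,-0.03,0.02],"roll":0}
    - {"hand":75,"travel":[0.01,-0.04,0],"roll":0}

```text
t: 18.9
tcp_pos: [0.5753, 0.2849, 0.1777]
tool_rot: [[-0.969, 0.247, 0.004], [0.247, 0.969, 0.003], [-0.003, 0.004, -1.0]]
force: [1.1, 0.1, -0.6]
gripper_width: 0.0599
finger_force: 0.0
```

>>> play_rows:
  rows:
    - {"hand":75,"travel":[0.012,-0.043,0],"roll":0}
    - {"hand":75,"travel":[0.012,-0.044,0],"roll":0}
    - {"hand":75,"travel":[0.012,-0.044,0],"roll":0}
    - {"hand":75,"travel":[0.012,-0.044,0],"roll":0}
    - {"hand":75,"travel":[0.012,-0.044,0],"roll":0}

```text
t: 19.4
tcp_pos: [0.6346, 0.0623, 0.1746]
tool_rot: [[-0.968, 0.25, 0.0], [0.25, 0.968, 0.0], [-0.0, 0.0, -1.0]]
force: [0.3, -0.8, 0.9]
gripper_width: 0.064
finger_force: 0.0
```

>>> play_rows:
  rows:
    - {"hand":75,"travel":[0.013,-0.044,0],"roll":0}
    - {"hand":75,"travel":[0.013,-0.044,0],"roll":0}
    - {"hand":75,"travel":[0.012,-0.042,0],"roll":0}
    - {"hand":75,"travel":[0,0,-0.03],"roll":0}
    - {"hand":75,"travel":[0,0,-0.04],"roll":0}

```text
t: 19.9
tcp_pos: [0.6736, -0.0679, 0.1053]
tool_rot: [[-0.968, 0.253, 0.004], [0.253, 0.968, -0.0], [-0.004, 0.001, -1.0]]
force: [0.6, 0.4, -0.8]
gripper_width: 0.0641
finger_force: 0.0
```

>>> play_rows:
  rows:
    - {"hand":75,"travel":[0,0,-0.03],"roll":0}
    - {"hand":75,"travel":[0,0,0],"roll":0}
    - {"hand":75,"travel":[0,0,0],"roll":0}
    - {"hand":75,"travel":[0,0,0],"roll":0}
    - {"hand":75,"travel":[0,0,0],"roll":0}

```text
t: 20.4
tcp_pos: [0.6733, -0.0659, 0.0762]
tool_rot: [[-0.968, 0.25, 0.003], [0.25, 0.968, -0.0], [-0.002, 0.001, -1.0]]
force: [0.0, 0.5, -0.9]
gripper_width: 0.0644
finger_force: 0.0
```

>>> play_rows:
  rows:
    - {"hand":75,"travel":[0,0,-0.03],"roll":0}
    - {"hand":75,"travel":[0,0,-0.02],"roll":0}
    - {"hand":75,"travel":[0,0,-0.008],"roll":0}
    - {"hand":75,"travel":[0,0,0],"roll":0}
    - {"hand":15,"travel":[0,0,0],"roll":0}

```text
t: 20.9
tcp_pos: [0.6731, -0.066, 0.0176]
tool_rot: [[-0.968, 0.25, 0.001], [0.25, 0.968, -0.0], [-0.001, 0.0, -1.0]]
force: [-0.2, -0.5, -0.9]
gripper_width: 0.0509
finger_force: 0.0
```

>>> play_rows:
  rows:
    - {"hand":15,"travel":[0,0,0],"roll":0}
    - {"hand":15,"travel":[0,0,0],"roll":0}
    - {"hand":15,"travel":[0,0,0],"roll":0}
    - {"hand":15,"travel":[0,0,0],"roll":0}
    - {"hand":15,"travel":[0,0,0],"roll":0}

```text
t: 21.4
tcp_pos: [0.673, -0.066, 0.0177]
tool_rot: [[-0.968, 0.25, 0.002], [0.25, 0.968, -0.0], [-0.002, 0.0, -1.0]]
force: [-2.3, 0.9, 9.6]
gripper_width: 0.026
finger_force: 58.5
```

>>> play_rows:
  rows:
    - {"hand":15,"travel":[0,0,0.02],"roll":0}
    - {"hand":15,"travel":[0,0,0.03],"roll":0}
    - {"hand":15,"travel":[0,0,0.04],"roll":0}
    - {"hand":15,"travel":[0,0,0.03],"roll":0}
    - {"hand":15,"travel":[0,0.01,0.02],"roll":0}

```text
t: 21.9
tcp_pos: [0.673, -0.0575, 0.1596]
tool_rot: [[-0.968, 0.252, 0.003], [0.252, 0.968, -0.001], [-0.003, -0.0, -1.0]]
force: [-0.0, 0.9, -1.0]
gripper_width: 0.026
finger_force: 59.0
```

>>> play_rows:
  rows:
    - {"hand":15,"travel":[-0.015,0.041,0],"roll":0}
    - {"hand":15,"travel":[-0.015,0.041,0],"roll":0}
    - {"hand":15,"travel":[-0.016,0.041,0],"roll":0}
    - {"hand":15,"travel":[-0.016,0.041,0],"roll":0}
    - {"hand":15,"travel":[-0.016,0.041,0],"roll":0}

```text
t: 22.4
tcp_pos: [0.5937, 0.1507, 0.1571]
tool_rot: [[-0.968, 0.25, 0.001], [0.25, 0.968, 0.0], [-0.001, 0.001, -1.0]]
force: [0.4, 1.3, -0.1]
gripper_width: 0.026
finger_force: 59.1
```

>>> play_rows:
  rows:
    - {"hand":15,"travel":[-0.016,0.041,0],"roll":0}
    - {"hand":15,"travel":[-0.016,0.041,0],"roll":0}
    - {"hand":15,"travel":[-0.016,0.042,0],"roll":0}
    - {"hand":15,"travel":[0,0,-0.03],"roll":0}
    - {"hand":15,"travel":[0,0,-0.03],"roll":0}

```text
t: 22.9
tcp_pos: [0.5461, 0.2753, 0.0968]
tool_rot: [[-0.969, 0.247, 0.002], [0.247, 0.969, 0.002], [-0.002, 0.002, -1.0]]
force: [0.3, -0.5, -1.2]
gripper_width: 0.0261
finger_force: 59.1
```

>>> play_rows:
  rows:
    - {"hand":15,"travel":[0,0,-0.01],"roll":0}
    - {"hand":15,"travel":[0,0,0],"roll":0}
    - {"hand":15,"travel":[0,0,0],"roll":0}
    - {"hand":15,"travel":[0,0,0],"roll":0}
    - {"hand":15,"travel":[0,0,0],"roll":0}

```text
t: 23.4
tcp_pos: [0.5469, 0.2733, 0.0875]
tool_rot: [[-0.968, 0.25, 0.001], [0.25, 0.968, 0.001], [-0.001, 0.001, -1.0]]
force: [-0.3, 0.3, -1.0]
gripper_width: 0.026
finger_force: 59.1
```

>>> play_rows:
  rows:
    - {"hand":15,"travel":[0,0,-0.03],"roll":0}
    - {"hand":15,"travel":[0,0,-0.02],"roll":0}
    - {"hand":15,"travel":[0,0,-0.01],"roll":0}
    - {"hand":15,"travel":[0,0,-0.003],"roll":0}
    - {"hand":15,"travel":[0,0,0],"roll":0}

```text
t: 23.9
tcp_pos: [0.5466, 0.2731, 0.0237]
tool_rot: [[-0.968, 0.25, 0.0], [0.25, 0.968, 0.0], [-0.0, 0.0, -1.0]]
force: [0.4, 0.1, -0.8]
gripper_width: 0.026
finger_force: 59.1
```

>>> play_rows:
  rows:
    - {"hand":40,"travel":[0,0,0],"roll":0}
    - {"hand":50,"travel":[0,0,0],"roll":0}
    - {"hand":50,"travel":[0,0,0],"roll":0}
    - {"hand":50,"travel":[0,0,0],"roll":0}
    - {"hand":50,"travel":[0,0,0.02],"roll":0}

```text
t: 24.4
tcp_pos: [0.5451, 0.2726, 0.0418]
tool_rot: [[-0.968, 0.25, -0.003], [0.25, 0.968, -0.002], [0.002, -0.002, -1.0]]
force: [-0.5, 1.4, 0.2]
gripper_width: 0.0429
finger_force: 0.0
```

>>> play_rows:
  rows:
    - {"hand":50,"travel":[0,0,0.03],"roll":0}
    - {"hand":50,"travel":[0,0,0.04],"roll":0}
    - {"hand":50,"travel":[0,0,0.04],"roll":0}
    - {"hand":50,"travel":[0,0,0.03],"roll":0}
    - {"hand":50,"travel":[-0.03,-0.03,0.02],"roll":0}

```text
t: 24.9
tcp_pos: [0.5183, 0.2459, 0.2055]
tool_rot: [[-0.969, 0.248, 0.004], [0.248, 0.969, 0.003], [-0.003, 0.004, -1.0]]
force: [-0.8, -1.1, -0.4]
gripper_width: 0.0427
finger_force: 0.0
```

>>> play_rows:
  rows:
    - {"hand":50,"travel":[-0.015,0.015,0.02],"roll":0}
    - {"hand":50,"travel":[-0.015,0.02,0],"roll":0}
    - {"hand":50,"travel":[0,0.03,0],"roll":0}
    - {"hand":50,"travel":[0,0,0],"roll":0}
    - {"hand":50,"travel":[0,0,0],"roll":0}

```text
t: 25.4
tcp_pos: [0.4862, 0.3083, 0.2232]
tool_rot: [[-0.968, 0.249, -0.0], [0.249, 0.968, -0.0], [-0.0, -0.0, -1.0]]
force: [0.6, -0.2, -0.5]
gripper_width: 0.0428
finger_force: 0.0
```

Run:
```python
from h import *
a=eyes.get_image('scene')[:,:,::-1][80:290,170:400];b=eyes.get_image('side')[:,:,::-1][70:280,140:370]
cv2.imwrite('pics/c2.png',cv2.resize(np.hstack([a,b]),None,fx=1.7,fy=1.7))
cv2.imwrite('pics/w3.png',eyes.get_image('wrist')[:,:,::-1])
s=state();print(s['t'],s['tcp_pos'])
```

```text
25.55 [0.48662829 0.30716509 0.22329913]
```

View pics/c2.png

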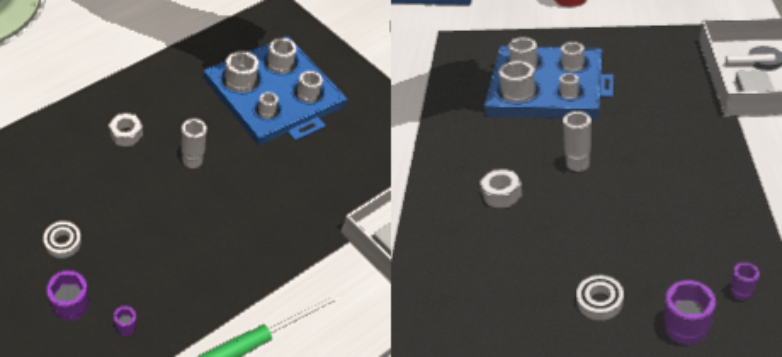

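View pics/w3.png

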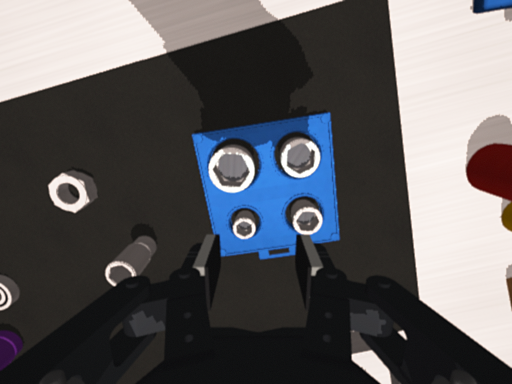

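All four sockets stand upright in their own pockets: rims in the wrist view at (233,168), (299,157), (307,217) and (244,228). The look-alikes have not moved.

```bash
python3 -c "
from bench import arm
print(arm.close_job())"
```

```text
the job is handed in; nothing more can be done
None
```

All four short sockets are standing upright, mouth up, in the tray pockets for their sizes, the look-alikes were left where they were, and the job was handed in at about 25.6 s of the 96 s limit.

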